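# Fill the gap in the bottle rack with the right spacer

## Task

The grey bottle rack on the left holds a red-capped and a green-capped bottle and has a gap left over at one end. Of the three orange spacers, pick the one that fills the gap - the one that goes in and leaves the least play - and set it upright and fully down on the rack's floor in the gap, its length along the rack, then let go. The other two spacers must be left standing upright on the worktop, away from the rack.

Things in the scene. Friction and masses are not known exactly. Their poses are not given: they have to be found in the camera images.
- rack_gap (a point): middle of the empty gap of the grey bottle rack (fixed tray, 156 mm along own x, 72 along y, walls 6 thick and 32 high), on its floor, 4 mm above the worktop. Gap: 67 mm in x, from the end wall (-x) to the green-capped bottle (+x), and 60 mm in y. Fixed bottles, tops 93 mm above the worktop, fill the +x side. A spacer goes in with its x along the rack's x, either way round.
- spacer_short_center (a point): centre (half-way up, 42.5 mm above its foot) of the short orange spacer, loose, 120 g, standing upright on the worktop. Below: a block 28 mm long (own x), 42 wide (y), 45 high. On its middle a grip rib 26 long (x), 22 thick (y), 40 high; rib middle 22 mm above this centre. Grip the rib on its two y faces, so that the fingers clear the bottles.
- spacer_middle_center (a point): centre (half-way up, 42.5 mm above its foot) of the middle-length orange spacer, loose, 120 g, standing upright on the worktop. Below: a block 50 mm long (own x), 42 wide (y), 45 high. On its middle a grip rib 26 long (x), 22 thick (y), 40 high; rib middle 22 mm above this centre. Grip the rib on its two y faces, so that the fingers clear the bottles.
- spacer_long_center (a point): centre (half-way up, 42.5 mm above its foot) of the long orange spacer, loose, 120 g, standing upright on the worktop. Below: a block 78 mm long (own x), 42 wide (y), 45 high. On its middle a grip rib 26 long (x), 22 thick (y), 40 high; rib middle 22 mm above this centre. Grip the rib on its two y faces, so that the fingers clear the bottles.
Not all that is in view belongs to the job. What is shaped like the part that bears spacer_middle_center but yellow is not meant.

How it is judged:
By the outcome, as a careful person would: the job done as asked, in the order asked, and still so for the second after the job is handed in, with the robot touching nothing.
It also fails if it takes over 38 s, if anything falls off the work surface, if the arm or the gripper's body presses on something with over 40 N, if the wrist force passes 120 N, or if a joint passes its speed limit or range.

## Robot

A 7-joint arm with a two-finger parallel gripper is mounted at the origin on a cart in front of the work surface, level with it; the furniture and walls round the work are solid. World frame = base frame: x ahead of the robot, y to its left, z up, the work surface at z = 0. Lengths are in m, angles in rad, forces in N, time in s.
With the tool pointing down it reaches from about 0.4 to 0.85 m from the base axis. Payload 4.5 kg.
Tool frame: the origin (TCP) lies midway between the tips of the shut fingers; the grasp point (between the pads) lies 19 mm behind it; y points along the fingers, z is the direction in which the jaws open and shut, and the axes are right-handed (so a half turn about y gives the same grasp; the last joint's range is limited). The gripper opens to 88 mm and grips with 3 to 60 N. Pads are 18 mm wide; open, the fingers measure 123 mm over their backs; the gripper's body (75 mm by 187 mm) begins 45 mm behind the grasp point.
Start: joints at [1.33, 0.689, -0.195, 1.565, 0.157, 0.902, -0.215], TCP at [0.17, -0.602, 0.2] pointing down, gripper open.
Joint ranges: [-3.01, 3.01], [-0.46, 2.08], [-1.47, 1.51], [0.13, 2.56], [-1, 4.14], [0.04, 2.09], [-2.66, 2.66]. Speed limits (rad/s): [2.57, 2.57, 3.14, 3.14, 3.14, 3.14, 3.14].

## Interface

Orientations are given as a unit quaternion [x, y, z, w].
In Python, from plant import r, snapshot, get_calibration, job, boxes_of gives the robot as it stands. The module is installed in compiled form; this text tells all that it offers.
- The arm moves only by the shell command python3 -m handwheel 'ROWS' [OPENING] [FORCE]. ROWS is JSON, a list that holds one entry, the list of rows, each a list of 6 numbers: the shift along the tool's x, y, z as a fraction of full scale, then the turn, a rotation vector about the tool's x, y, z as a fraction of full scale. In form: [[[x, y, z, wx, wy, wz], ...]]. A call has 1 to 12 rows; each row is the pose to reach, as a shift and turn from the pose commanded when the call began, along the tool's axes at that moment, turning the shorter way round; what a row does not reach only later rows make up. Full scale, the value 1, is 100 cm for a shift and 180 degrees for a turn. A row lasts 1/12 s, in which the tool goes at most 41.7 mm and 7.16 degrees, less where a joint would pass 70% of its speed; a pose out of reach is approached as far as the arm can. A call with a number of a shift or a turn outside -1 to 1 is refused whole. A call with a gripper value outside its range is refused whole. OPENING is the opening, from -1 (shut) to 1 (fully open), set as the call begins (- or left out, the last holds). The fingers move at their own pace and stop on an object; FORCE is the grip in N (left out, the last holds). Time passes only in rows, so rows that repeat a pose let the fingers close. It gives the time, the measured TCP pose, the force and the opening at its end, in the units of the state.
- r.get_state(): the state, without advancing time (a new reading comes with each control period).
- snapshot(name): name is "side" or "top" or "wrist"; returns the picture (420x560x3 uint8, red, green, blue); there is no depth.
- get_calibration(name): a dict with "fx", "fy", "cx", "cy" (pixels), "T" (4x4, takes a point from camera to world coordinates). Camera axes: x right, y down, z forward; pixel columns grow to the right and rows downward; lengths in m; the calibration is good to about 2 mm. A picture is of the moment at which its call begins: read the wrist's pose just before it. get_calibration takes no time and is no camera call; for the wrist camera it gives the pose at the moment of the call.
- job.finish_job(): hands the job in, once; it reports no verdict.
Trained networks look in the newest picture that a camera, given by its name, has taken for a name from the list of things; names that differ only in an ending like _2 or _b are one class to them, and where a whole thing is asked for, a point or a joint stands for the part that bears it (a point fixed in the world has none). Each returns a list of dicts, best first, with "confidence" (0 to 1); they miss things now and then, are a little off and sometimes report something else, mostly with a low value. They report only what shows in the picture. A call takes as long as a camera call. They do not tell look-alikes from the thing itself.
- boxes_of(thing, camera): "bbox" ([left, top, right, bottom] in pixels, round what is visible of it).
The state is a dict: "clock": time; "q": joint angles; "qd": joint speeds; "joint_torque": joint torques, N m; "tool_pos": TCP position; "eef_rot": TCP orientation; "contact_force": force on the tool from outside, world axes, zero at the start; "moment": the same for the moment, N m; "opening": opening from 0.0 (shut) to 1.0 (fully open).
Only numpy, scipy, OpenCV 4.12 (cv2) and the standard library are available. Lean on these libraries where they do the work, as an engineer would, in place of code of your own. Each camera call takes 0.05 s, during which the arm holds its last target. There are 200 camera calls.

## Working session

There is one attempt and no reset: what is moved stays moved. The work goes in short steps, Python scripts to look and compute and a shell command to move; the robot and the scene stay as the last step left them, time stands still between calls to the robot, and variables do not carry over. Pictures are saved under pics/ and viewed, about 8 in all and at most 12, crops included, and the job is handed in when it is done.

```bash
mkdir -p pics; cat > h.py <<'E'
import numpy as np,cv2
from plant import r,snapshot,get_calibration,job,boxes_of
from scipy.spatial.transform import Rotation as R
def save(cam,name):
    im=snapshot(cam); cv2.imwrite(f'pics/{name}.png',im[:,:,::-1]); return im
def ray(c,u,v,z):
    T=np.array(c['T']); d=T[:3,:3]@np.array([(u-c['cx'])/c['fx'],(v-c['cy'])/c['fy'],1]); o=T[:3,3]
    return o+d*(z-o[2])/d[2]
def proj(c,p):
    T=np.linalg.inv(np.array(c['T'])); q=T[:3,:3]@np.array(p)+T[:3,3]
    return [c['fx']*q[0]/q[2]+c['cx'],c['fy']*q[1]/q[2]+c['cy']]
E
python3 - <<'E'
from h import *
s=r.get_state(); print({k:np.round(v,3) for k,v in s.items()})
print(R.from_quat(s['eef_rot']).as_matrix().round(3))
a=save('top','t0')
for n in ['rack_gap','spacer_short_center','spacer_middle_center','spacer_long_center']:
    for b in boxes_of(n,'top')[:3]: print(n,np.round(b['bbox']),b['confidence'])
b=save('side','s0')
cv2.imwrite('pics/both.png',cv2.resize(np.vstack([a,b])[:,:,::-1],None,fx=.71,fy=.71))
for n in ['top','side']: print({k:np.round(v,3).tolist() for k,v in get_calibration(n).items()})
E
```

```text
{'clock': np.float64(0.0), 'q': array([ 1.33 ,  0.69 , -0.195,  1.566,  0.157,  0.902, -0.215]), 'qd': array([ 0.001,  0.001,  0.   , -0.   , -0.   ,  0.001, -0.001]), 'joint_torque': array([ 0.0000e+00, -5.2756e+01, -1.2670e+00, -1.5342e+01, -5.3000e-02,
        7.0000e-03,  0.0000e+00]), 'tool_pos': array([ 0.169, -0.601,  0.199]), 'eef_rot': array([-0.097,  0.701, -0.7  ,  0.097]), 'contact_force': array([ 0.541, -0.248, -0.088]), 'moment': array([ 0.008,  0.007, -0.048]), 'opening': np.float64(1.001)}
[[-0.962 -0.001  0.271]
 [-0.271  0.002 -0.962]
 [ 0.    -1.    -0.002]]
rack_gap [113. 189. 184. 218.] 0.83
spacer_short_center [278. 243. 293. 252.] 0.62
spacer_middle_center [393. 245. 420. 265.] 0.54
spacer_middle_center [318. 192. 336. 213.] 0.49
spacer_long_center [119. 188. 183. 218.] 0.71
spacer_long_center [275. 174. 300. 203.] 0.61
{'fx': 502.238, 'fy': 502.238, 'cx': 273.819, 'cy': 212.142, 'T': [[-0.014, -0.995, 0.094, 0.375], [-1.0, 0.016, 0.017, -0.217], [-0.018, -0.094, -0.995, 1.494], [0.0, 0.0, 0.0, 1.0]]}
{'fx': 493.408, 'fy': 493.408, 'cx': 280.327, 'cy': 212.78, 'T': [[0.782, -0.248, 0.572, -0.251], [-0.623, -0.335, 0.707, -1.152], [0.016, -0.909, -0.416, 0.616], [0.0, 0.0, 0.0, 1.0]]}
```

View pics/t0.png

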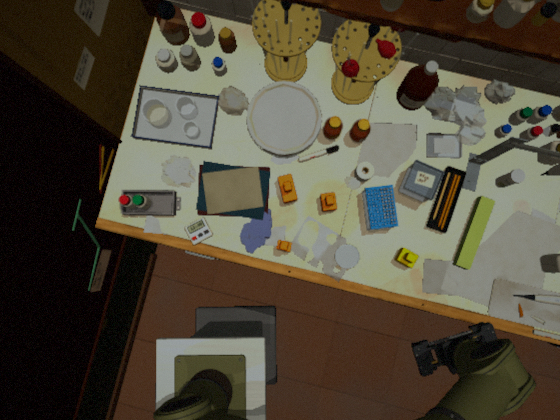

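View pics/s0.png

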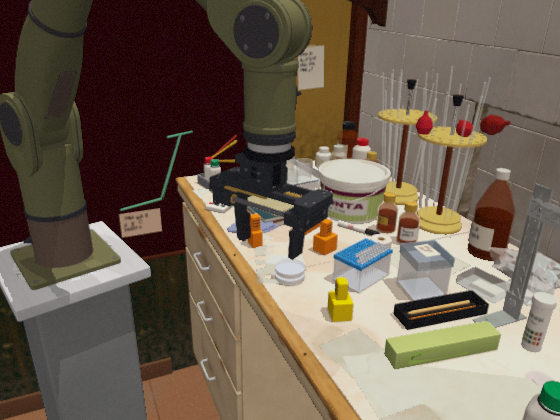

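The top picture shows the rack at about (150,203), with its bottles at the left end and the gap at the right. The long spacer is at (288,188), the middle at (328,202), the short at (284,246) and the yellow decoy at (406,257). A 67 mm gap means the middle spacer is the one that fits. Next I'll estimate positions and orientations.

```bash
python3 - <<'E'
from h import *
im=cv2.imread('pics/t0.png'); c=get_calibration('top')
hsv=cv2.cvtColor(im,cv2.COLOR_BGR2HSV)
m=cv2.inRange(hsv,(8,150,120),(19,255,255))
n,l,st,ce=cv2.connectedComponentsWithStats(m)
for i in range(1,n):
    if st[i,4]>60: 
        pts=np.argwhere(l==i)[:,::-1].astype(np.float32)
        print(st[i],ce[i].round(1),'z.05:',ray(c,*ce[i],.05).round(3),cv2.minAreaRect(pts))
print('base px',proj(c,[0,0,0]))
print('rack corners?',[ray(c,u,v,.032).round(3) for u,v in [(122,191),(176,191),(176,216),(122,216)]])
a=cv2.resize(im[170:240,105:190],None,fx=8,fy=8,interpolation=cv2.INTER_CUBIC)[:560,:680]
b=cv2.resize(im[165:265,265:345],None,fx=5,fy=5.6,interpolation=cv2.INTER_CUBIC)
a=cv2.resize(a,(400,330));b=cv2.resize(im[165:265,265:345],(400,500),interpolation=cv2.INTER_CUBIC)
a=cv2.copyMakeBorder(a,0,170,0,0,0)
cv2.imwrite('pics/c0.png',np.hstack([a,b]))
E
```

```text
[278 174  19  28 296] [286.8 187.3] z.05: [ 0.583 -0.232  0.05 ] ((286.9117736816406, 187.64707946777344), (25.951311111450195, 14.067066192626953), 75.96376037597656)
[439 175  17  49  61] [447.8 198.1] z.05: [ 0.544 -0.695  0.05 ] ((447.45001220703125, 199.14999389648438), (0.9486827850341797, 50.596439361572266), 18.434947967529297)
[321 193  16  18 195] [328.5 200.9] z.05: [ 0.542 -0.352  0.05 ] ((328.3699951171875, 201.08999633789062), (16.970563888549805, 14.000716209411621), 81.8698959350586)
[  96  218  464  126 3922] [315.6 277.3] z.05: [ 0.323 -0.31   0.05 ] ((327.9510192871094, 280.2144470214844), (478.7786865234375, 10.115321159362793), 14.175141334533691)
[276 240  16  12 112] [283.9 245.4] z.05: [ 0.415 -0.221  0.05 ] ((283.7269287109375, 245.33460998535156), (14.032926559448242, 9.209108352661133), 15.255120277404785)
base px [np.float64(209.86745262169202), np.float64(390.525275408898)]
rack corners? [array([0.583, 0.254, 0.032]), array([0.58 , 0.094, 0.032]), array([0.506, 0.094, 0.032]), array([0.509, 0.253, 0.032])]
```

View pics/c0.png

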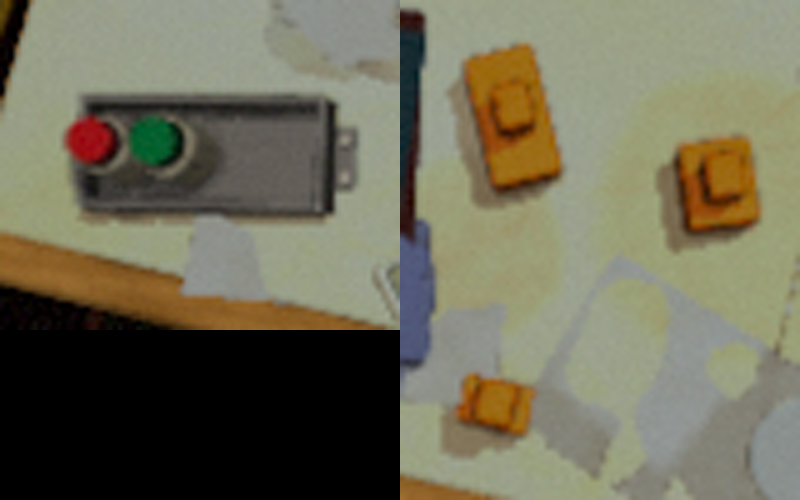

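The left crop shows the rack with its gap at the right end. The right crop shows the long spacer at upper left, the middle at right and the short at lower left. The middle spacer is at about (0.542, -0.352) with its x axis near +8°, and the gap is at about (0.544, 0.135) with yaw near 90°. I'll move above the middle spacer now.

```bash
python3 -m handwheel '[[[-0.1,-0.05,-0.034,0,0.044,0],[-0.426,-0.05,-0.138,0,0.044,0],[-0.426,-0.05,-0.138,0,0.044,0],[-0.426,-0.05,-0.138,0,0.044,0],[-0.426,-0.05,-0.138,0,0.044,0],[-0.426,-0.05,-0.138,0,0.044,0],[-0.426,-0.05,-0.138,0,0.044,0],[-0.426,-0.05,-0.138,0,0.044,0],[-0.426,-0.05,-0.138,0,0.044,0],[-0.426,-0.05,-0.138,0,0.044,0],[-0.426,-0.05,-0.138,0,0.044,0],[-0.426,-0.05,-0.138,0,0.044,0]]]' 1
python3 - <<'E'
from h import *
print(r.get_state()['tool_pos'])
c=get_calibration('wrist');print(np.round(c['T'],3),c['fx'],c['cx'],c['cy'])
a=save('wrist','w0')
for n in ['spacer_short_center','spacer_middle_center','spacer_long_center']:
    for b in boxes_of(n,'wrist')[:3]: print(n,np.round(b['bbox']),b['confidence'])
E
```

```text
clock: 1.3
tool_pos: [0.551, -0.3441, 0.2501]
eef_rot: [-0.05, 0.707, -0.703, 0.056]
contact_force: [0.9, 0.4, 0.5]
opening: 1.002
[ 0.55096517 -0.34410817  0.25008526]
[[ 0.149 -0.952 -0.268  0.62 ]
 [-0.989 -0.144 -0.036 -0.334]
 [-0.005  0.27  -0.963  0.435]
 [ 0.     0.     0.     1.   ]] 323.80889190720956 278.0866159756559 205.5652382777212
spacer_short_center [164. 237. 198. 260.] 0.72
```

View pics/w0.png

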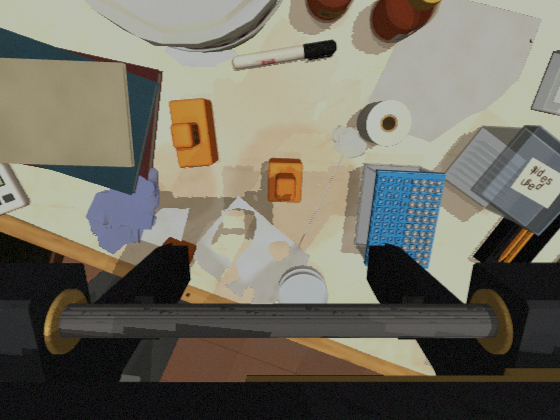

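The wrist view shows the middle spacer at about (285,180), the long at (193,132) and the short, partly hidden, at (180,248). I'll fit the spacer's pose by matching its silhouette.

```bash
cat >> h.py <<'E'
from scipy.optimize import minimize
def sil(c,x,y,yaw,L,shape):
    out=np.zeros(shape,np.uint8); Rz=R.from_euler('z',yaw).as_matrix()
    for lx,ly,z0,z1 in [(L,.042,0,.045),(.026,.022,.045,.085)]:
        P=[proj(c,Rz@[sx*lx/2,sy*ly/2,z]+[x,y,0]) for sx in(-1,1) for sy in(-1,1) for z in(z0,z1)]
        h=cv2.convexHull(np.float32(P)); cv2.fillConvexPoly(out,np.int32(np.round(h*16)),255,cv2.LINE_AA,4)
    return out
def fit(im,c,p0,L,win):
    hsv=cv2.cvtColor(im,cv2.COLOR_BGR2HSV); m=cv2.inRange(hsv,(6,130,60),(19,255,255))
    k=np.zeros_like(m); u0,v0,u1,v1=win; k[v0:v1,u0:u1]=m[v0:v1,u0:u1]
    f=lambda p: np.abs(sil(c,p[0],p[1],p[2]*10,L,k.shape).astype(float)-k).sum()/255
    s=np.array([[0,0,0],[.015,0,0],[0,.015,0],[0,0,.02]])+np.array([p0[0],p0[1],p0[2]/10])
    q=minimize(f,s[0],method='Nelder-Mead',options=dict(initial_simplex=s,xatol=1e-4,fatol=.1))
    return q.x*[1,1,10],q.fun,(k>0).sum()
E
python3 - <<'E'
from h import *
im=cv2.imread('pics/w0.png');c=get_calibration('wrist')
print('w',fit(im,c,[.54,-.352,.1],.05,(250,140,320,215)))
t=cv2.imread('pics/t0.png');ct=get_calibration('top')
print('t',fit(t,ct,[.54,-.352,.1],.05,(310,185,345,220)))
s=r.get_state();print(s['tool_pos'],R.from_quat(s['eef_rot']).as_matrix().round(3))
E
```

```text
w (array([ 0.52973912, -0.36326432,  0.06868448]), np.float64(195.6627450980392), np.int64(1449))
t (array([ 0.54213366, -0.35182899,  0.08519491]), np.float64(77.02352941176471), np.int64(260))
[ 0.54079529 -0.3543628   0.24946429] [[-0.991 -0.002  0.135]
 [-0.135 -0.001 -0.991]
 [ 0.002 -1.     0.001]]
```

```bash
python3 - <<'E'
from h import *
snapshot('wrist')
c=get_calibration('wrist');save('wrist','w1');im=cv2.imread('pics/w1.png')
for p in ([.54,-.352,.1],[.545,-.345,.2]): p,e,n=fit(im,c,p,.05,(240,140,340,225)); print('w',p,e,n)
o=sil(c,*p,.05,im.shape[:2]); cs,_=cv2.findContours((o>127).astype(np.uint8),0,1); cv2.drawContours(im,cs,-1,(255,0,0),1)
cv2.imwrite('pics/w1c.png',cv2.resize(im[130:240,220:360],None,fx=4,fy=4))
s=r.get_state();print(s['tool_pos'],R.from_quat(s['eef_rot']).as_matrix().round(3))
E
```

```text
w [ 0.54154918 -0.35211305  0.09717125] 197.43529411764706 1452
w [ 0.54152073 -0.35212098  0.09292421] 197.3921568627451 1452
[ 0.5403991  -0.35493403  0.24961636] [[-0.991 -0.001  0.133]
 [-0.133 -0.001 -0.991]
 [ 0.001 -1.     0.001]]
```

View pics/w1c.png

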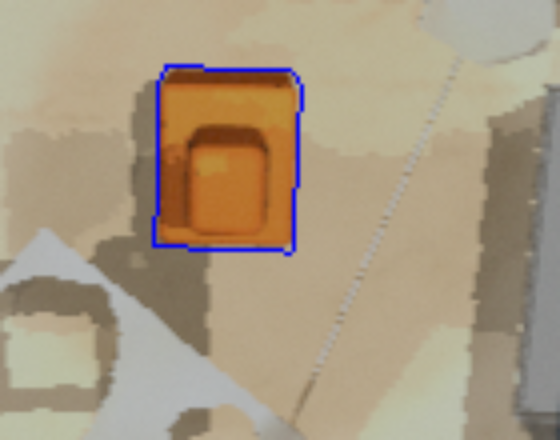

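The overlay matches the spacer: position (0.5415, -0.352), yaw 5.4°. I'll descend onto the rib and then close.

```bash
python3 -m handwheel '[[[-0.001,0.03,-0.003,0,0.012,0],[-0.001,0.06,-0.003,0,0.012,0],[-0.001,0.09,-0.003,0,0.012,0],[-0.001,0.12,-0.003,0,0.012,0],[-0.001,0.15,-0.003,0,0.012,0],[-0.001,0.175,-0.003,0,0.012,0],[-0.001,0.19,-0.003,0,0.012,0],[-0.001,0.197,-0.003,0,0.012,0],[-0.001,0.197,-0.003,0,0.012,0],[-0.001,0.197,-0.003,0,0.012,0],[-0.001,0.197,-0.003,0,0.012,0]]]' 1
python3 -m handwheel '[[[0,0,0,0,0,0],[0,0,0,0,0,0],[0,0,0,0,0,0],[0,0,0,0,0,0],[0,0,0,0,0,0],[0,0,0,0,0,0],[0,0,0,0,0,0],[0,0,0,0,0,0],[0,0,0,0,0,0],[0,0,0,0,0,0]]]' -1 25
```

```text
clock: 2.52
tool_pos: [0.5435, -0.3511, 0.0542]
eef_rot: [0.034, -0.706, 0.707, -0.035]
contact_force: [-0.3, -0.1, -0.1]
opening: 1.0
clock: 3.35
tool_pos: [0.5428, -0.3501, 0.0527]
eef_rot: [0.035, -0.706, 0.706, -0.035]
contact_force: [-0.5, 0.2, 0.6]
opening: 0.268
```

The opening reads about 23.6 mm, so the rib is held. I'll lift, move toward the rack and turn.

```bash
python3 -m handwheel '[[[0,-0.035,0,0,0,0],[0,-0.07,0,0,0,0],[0,-0.105,0,0,0,0],[0,-0.14,0,0,0,0],[0,-0.167,-0.02,0,-0.03,0],[-0.005,-0.167,-0.055,0,-0.065,0],[-0.009,-0.167,-0.09,0,-0.1,0],[-0.012,-0.167,-0.125,0,-0.135,0],[-0.015,-0.167,-0.16,0,-0.17,0],[-0.018,-0.167,-0.195,0,-0.2,0],[-0.018,-0.167,-0.2,0,-0.2,0],[-0.018,-0.167,-0.2,0,-0.2,0]]]'
python3 - <<'E'
from h import *
s=r.get_state();print(s['clock'],s['opening'],s['tool_pos'],R.from_quat(s['eef_rot']).as_matrix().round(3),s['q'].round(2))
E
```

```text
clock: 4.35
tool_pos: [0.5412, -0.1458, 0.2201]
eef_rot: [-0.253, 0.661, -0.66, 0.253]
contact_force: [0.6, -0.5, -0.0]
opening: 0.005
4.35 0.004762730357385229 [ 0.5411511  -0.14581673  0.22007353] [[-0.744  0.     0.669]
 [-0.669  0.002 -0.744]
 [-0.001 -1.    -0.001]] [ 0.36  0.59 -0.29  1.74  0.21  0.85 -0.87]
```

The opening is now 0.005, so the spacer was not gripped. The fingers were probably still closing when I lifted. I'll look at where it is.

```bash
python3 - <<'E'
from h import *
a=save('side','s1'); b=save('top','t1')
im=cv2.imread('pics/t1.png'); c=get_calibration('top')
print(fit(im,c,[.54,-.352,.1],.05,(305,180,350,225)))
m=np.hstack([cv2.resize(a[180:320,210:390],(540,420)),cv2.resize(b[165:265,265:325+20],(256,420))])
cv2.imwrite('pics/m1.png',m[:,:,::-1])
E
```

```text
(array([ 0.54213366, -0.35182899,  0.08519491]), np.float64(74.02352941176471), np.int64(263))
```

View pics/m1.png

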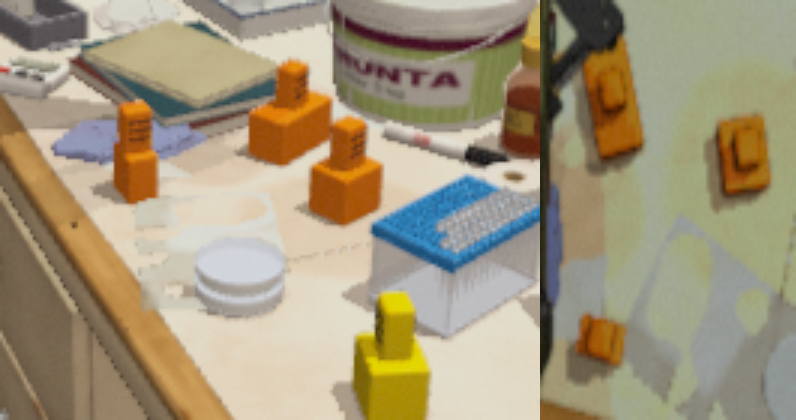

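The middle spacer is still upright and unmoved at about (345,175) in the side crop. I'll reopen, go back and allow longer to close.

```bash
python3 -m handwheel '[[[0.025,0,0.028,0,0.035,0],[0.05,0,0.056,0,0.07,0],[0.075,0,0.084,0,0.105,0],[0.1,0,0.112,0,0.14,0],[0.125,0,0.14,0,0.175,0],[0.138,0,0.154,0,0.2,0],[0.138,0.03,0.154,0,0.2,0],[0.138,0.06,0.154,0,0.2,0],[0.138,0.06,0.154,0,0.2,0]]]' 1
python3 - <<'E'
from h import *
s=r.get_state();M=R.from_quat(s['eef_rot']).as_matrix();print(s['clock'],s['opening'],s['tool_pos'],M[:,2].round(3),'shift',M.T@(np.array([.5415,-.352,.053])-s['tool_pos']))
E
```

```text
clock: 5.2
tool_pos: [0.5349, -0.3571, 0.154]
eef_rot: [-0.037, 0.708, -0.705, 0.03]
contact_force: [-1.0, 0.8, -0.9]
opening: 0.659
5.2 0.6585710532574308 [ 0.53490353 -0.35711969  0.15399539] [ 0.094 -0.996 -0.005] shift [-0.0080585   0.1009396  -0.00400639]
```

```bash
python3 -m handwheel '[[[0,0,0,0,0,0],[0,0,0,0,0,0],[0,0,0,0,0,0]]]' 1
python3 - <<'E'
from h import *
s=r.get_state();M=R.from_quat(s['eef_rot']).as_matrix();print(s['clock'],s['opening'],s['tool_pos'],M[:,2].round(3),'shift',M.T@(np.array([.5415,-.352,.053])-s['tool_pos']))
E
```

```text
clock: 5.45
tool_pos: [0.5413, -0.3572, 0.1618]
eef_rot: [0.034, -0.705, 0.707, -0.036]
contact_force: [-0.6, 0.2, 0.0]
opening: 0.886
5.45 0.8859712253564609 [ 0.54133975 -0.35718952  0.16175103] [ 0.098 -0.995  0.002] shift [-0.00036115  0.10873966 -0.00541276]
```

```bash
python3 -m handwheel '[[[0,0.03,-0.005,0,0,0],[0,0.06,-0.005,0,0,0],[0,0.09,-0.005,0,0,0],[0,0.106,-0.005,0,0,0],[0,0.108,-0.005,0,0,0],[0,0.108,-0.005,0,0,0],[0,0.108,-0.005,0,0,0]]]' 1
python3 -m handwheel '[[[0,0,0,0,0,0],[0,0,0,0,0,0],[0,0,0,0,0,0],[0,0,0,0,0,0],[0,0,0,0,0,0],[0,0,0,0,0,0],[0,0,0,0,0,0],[0,0,0,0,0,0],[0,0,0,0,0,0],[0,0,0,0,0,0],[0,0,0,0,0,0],[0,0,0,0,0,0]]]' -1 30
python3 -m handwheel '[[[0,0,0,0,0,0],[0,0,0,0,0,0],[0,0,0,0,0,0]]]' -1 30
```

```text
clock: 6.03
tool_pos: [0.5413, -0.352, 0.0538]
eef_rot: [0.034, -0.705, 0.707, -0.036]
contact_force: [0.8, -0.0, 0.0]
opening: 0.995
clock: 7.03
tool_pos: [0.5397, -0.3511, 0.0517]
eef_rot: [0.035, -0.706, 0.706, -0.035]
contact_force: [0.2, -0.2, 0.7]
opening: 0.116
clock: 7.28
tool_pos: [0.5397, -0.351, 0.0517]
eef_rot: [0.035, -0.706, 0.706, -0.035]
contact_force: [-0.5, 0.3, -0.1]
opening: 0.005
```

The fingers shut completely with no rib between them. I'll look.

```bash
python3 - <<'E'
from h import *
a=save('side','s2'); b=save('wrist','w2')
c=get_calibration('side'); s=r.get_state()
print(proj(c,s['tool_pos']),proj(c,[.5415,-.352,.085]))
m=np.hstack([cv2.resize(a[120:280,230:390],(400,400)),cv2.resize(b,(400,400))])
cv2.imwrite('pics/m2.png',m[:,:,::-1])
E
```

```text
[np.float64(323.96673810832186), np.float64(231.94239511152153)] [np.float64(325.4376109191271), np.float64(220.07250146275297)]
```

View pics/m2.png

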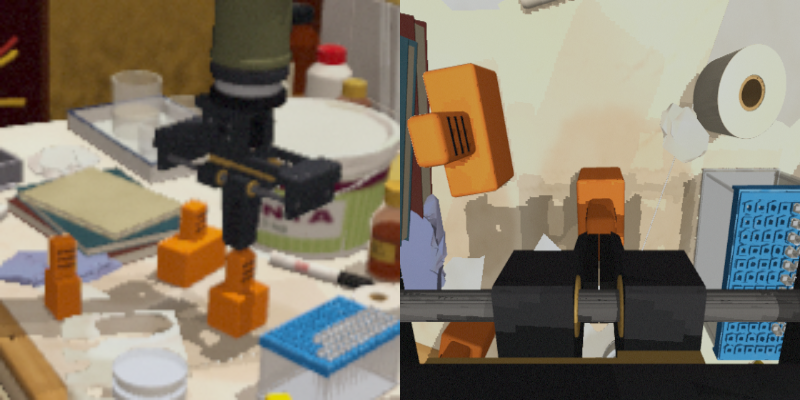

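```bash
python3 - <<'E'
from h import *
c=get_calibration('wrist'); s=r.get_state(); t=s['tool_pos'];print(np.round(c['T'],3).tolist(),t,s['q'].round(3).tolist())
for d in (0,.017,.033): print('tcp+',d,np.round(proj(c,t+[0,0,d])))
im=cv2.imread('pics/w2.png'); Rz=R.from_euler('z',.093).as_matrix()
for lx,ly,z0,z1,col in [(.05,.042,0,.045,(255,0,0)),(.026,.022,.045,.085,(0,255,0))]:
  for z in (z0,z1):
    P=np.int32([proj(c,Rz@[sx*lx/2,sy*ly/2,z]+[.5415,-.352,0]) for sx,sy in((-1,-1),(-1,1),(1,1),(1,-1))])
    cv2.polylines(im,[P],True,col,1)
p=np.int32(proj(c,t));cv2.circle(im,tuple(p),4,(255,0,255),1)
w=cv2.resize(im[150:310,200:360],(600,600))
cv2.imwrite('pics/w2c.png',w)
E
```

```text
[[0.098, -0.956, -0.276, 0.611], [-0.995, -0.094, -0.027, -0.344], [-0.0, 0.278, -0.961, 0.236], [0.0, 0.0, 0.0, 1.0]] [ 0.53975073 -0.35104469  0.05173563] [0.555, 0.9, -0.093, 1.617, 0.124, 0.631, -1.075]
tcp+ 0 [279. 234.]
tcp+ 0.017 [279. 245.]
tcp+ 0.033 [279. 257.]
```

View pics/w2c.png

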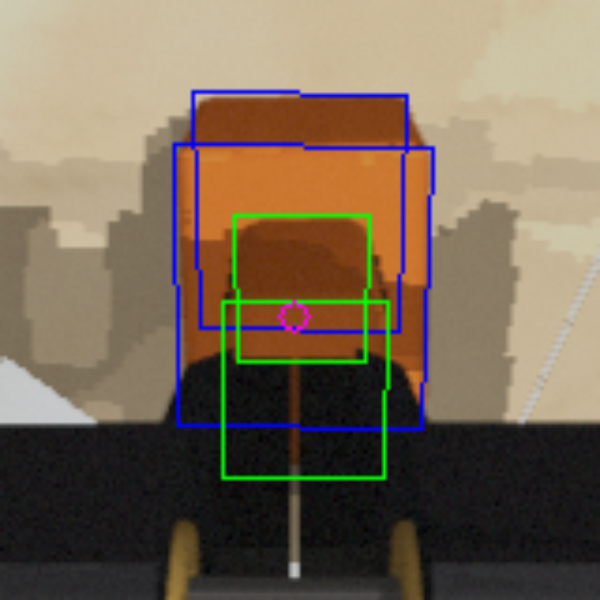

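The overlay shows the spacer exactly where the model puts it. The shut fingertips sit just on top of the rib (z≈0.085), so the real tips are about 33 mm behind the reported TCP. I'll reopen, go 30 mm lower and close again; the opening reading will confirm the grip.

```bash
python3 -m handwheel '[[[0,-0.005,0,0,0,0],[0,-0.005,0,0,0,0],[0,-0.005,0,0,0,0],[0,-0.005,0,0,0,0],[0,-0.005,0,0,0,0],[0,-0.005,0,0,0,0],[0,-0.005,0,0,0,0],[0,-0.005,0,0,0,0],[0,0.01,0,0,0,0],[0,0.02,0,0,0,0],[0,0.028,0,0,0,0],[0,0.028,0,0,0,0]]]' 0.8
python3 -m handwheel '[[[0,0,0,0,0,0],[0,0,0,0,0,0],[0,0,0,0,0,0],[0,0,0,0,0,0],[0,0,0,0,0,0],[0,0,0,0,0,0],[0,0,0,0,0,0],[0,0,0,0,0,0],[0,0,0,0,0,0],[0,0,0,0,0,0],[0,0,0,0,0,0],[0,0,0,0,0,0]]]' -1 30
python3 -m handwheel '[[[0,0,0,0,0,0],[0,0,0,0,0,0]]]' -1 30
```

```text
clock: 8.38
tool_pos: [0.5383, -0.3501, 0.0216]
eef_rot: [-0.036, 0.707, -0.706, 0.034]
contact_force: [-0.5, 0.0, 0.0]
opening: 0.883
clock: 9.38
tool_pos: [0.5397, -0.3512, 0.0237]
eef_rot: [0.035, -0.706, 0.706, -0.035]
contact_force: [-0.1, -0.5, -0.2]
opening: 0.247
clock: 9.55
tool_pos: [0.5397, -0.3512, 0.0237]
eef_rot: [0.035, -0.706, 0.706, -0.035]
contact_force: [-0.2, -0.1, -0.6]
opening: 0.247
```

The opening is steady at 0.247 (21.7 mm), so the rib is held. I'll lift and carry it.

```bash
python3 -m handwheel '[[[0,-0.02,0,0,0,0],[0,-0.055,0,0,0,0],[0,-0.09,0,0,0,0],[0,-0.125,0,0,0,0],[0,-0.15,-0.02,0,-0.03,0],[-0.005,-0.15,-0.055,0,-0.065,0],[-0.009,-0.15,-0.09,0,-0.1,0],[-0.012,-0.15,-0.125,0,-0.135,0],[-0.015,-0.15,-0.16,0,-0.17,0],[-0.018,-0.15,-0.195,0,-0.2,0],[-0.018,-0.15,-0.2,0,-0.2,0],[-0.018,-0.15,-0.2,0,-0.2,0]]]'
python3 - <<'E'
from h import *
s=r.get_state();M=R.from_quat(s['eef_rot']).as_matrix();print(s['tool_pos'],M.round(3),'shift',M.T@(np.array([.544,.03,.175])-s['tool_pos']))
E
```

```text
clock: 10.55
tool_pos: [0.5378, -0.1463, 0.1738]
eef_rot: [-0.253, 0.661, -0.659, 0.253]
contact_force: [0.5, -0.4, -1.4]
opening: 0.246
[ 0.537819   -0.14626685  0.17378367] [[-0.743 -0.001  0.669]
 [-0.669  0.002 -0.743]
 [-0.001 -1.    -0.002]] shift [-0.12252205 -0.0008262  -0.12687534]
```

```bash
python3 -m handwheel '[[[-0.02,0,-0.021,0,-0.035,0],[-0.04,0,-0.042,0,-0.07,0],[-0.06,0,-0.063,0,-0.105,0],[-0.08,0,-0.084,0,-0.14,0],[-0.1,0,-0.105,0,-0.175,0],[-0.122,0,-0.127,0,-0.21,0],[-0.122,0,-0.127,0,-0.245,0],[-0.122,0,-0.127,0,-0.267,0],[-0.122,0,-0.127,0,-0.267,0],[-0.122,0,-0.127,0,-0.267,0],[-0.122,0,-0.127,0,-0.267,0]]]'
python3 - <<'E'
from h import *
c=get_calibration('wrist');im=save('wrist','w3');im=im[:,:,::-1].copy()
s=r.get_state();M=R.from_quat(s['eef_rot']).as_matrix();print(s['tool_pos'],M.round(3),s['opening'],s['q'].round(2))
print(np.round(c['T'],4).tolist(),c['fx'],c['cx'],c['cy'])
for n in ['rack_gap']:
    for b in boxes_of(n,'wrist')[:3]: print(n,np.round(b['bbox']),b['confidence'])
# overlay predicted inner gap floor & rack top outline, centre (.5445,.174), yaw 90
def ol(cx,cy,yaw,col):
  Rz=R.from_euler('z',yaw).as_matrix()
  for x0,x1,y0,y1,z in [(-.078,.078,-.036,.036,.032),(-.072,-.005,-.03,.03,.004)]:
    P=np.int32([proj(c,Rz@[x,y,z]+[cx,cy,0]) for x,y in((x0,y0),(x1,y0),(x1,y1),(x0,y1))]); cv2.polylines(im,[P],True,col,1)
ol(.5445,.174,np.pi/2,(255,0,0))
cv2.imwrite('pics/w3o.png',im)
E
```

```text
clock: 11.47
tool_pos: [0.5448, 0.024, 0.1735]
eef_rot: [0.498, -0.502, 0.503, -0.497]
contact_force: [0.4, 0.4, -1.9]
opening: 0.251
[0.54474789 0.02432616 0.17360187] [[-0.009 -0.     1.   ]
 [-1.    -0.001 -0.009]
 [ 0.001 -1.    -0.   ]] 0.2499064456413656 [ 0.16  0.65 -0.49  1.83  0.42  0.77 -0.56]
[[1.0, -0.0094, -0.0034, 0.5456], [-0.01, -0.9605, -0.2782, 0.096], [-0.0007, 0.2782, -0.9605, 0.358], [0.0, 0.0, 0.0, 1.0]] 323.80889190720956 278.0866159756559 205.5652382777212
```

View pics/w3o.png

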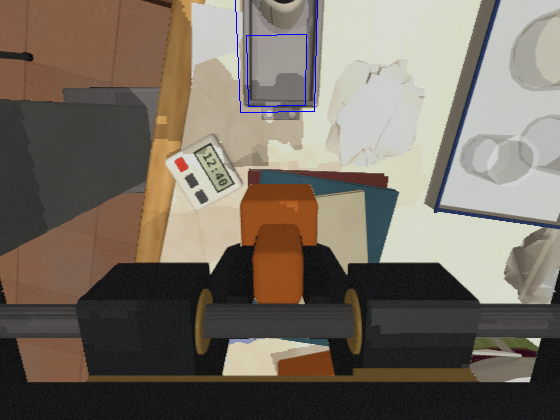

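The wrist view shows the rack end at about (282,105) with the gap above it, within about 5 px of my prediction. I'll move 50 mm closer, let it settle and look once more.

```bash
python3 -m handwheel '[[[-0.03,0,0,0,0,0],[-0.05,0,0,0,0,0],[-0.05,0,0,0,0,0],[-0.05,0,0,0,0,0],[-0.05,0,0,0,0,0]]]'
python3 - <<'E'
from h import *
c=get_calibration('wrist');im=save('wrist','w4');im=im[:,:,::-1].copy()
s=r.get_state();M=R.from_quat(s['eef_rot']).as_matrix();print(s['tool_pos'],M.round(3))
g=lambda p:np.array(proj(c,p))
k=3;u0,v0=190,0
big=cv2.resize(im[v0:v0+195,u0:u0+180],None,fx=k,fy=k,interpolation=cv2.INTER_CUBIC)
def ol(cx,cy,yaw):
  Rz=R.from_euler('z',yaw).as_matrix()
  for x0,x1,y0,y1,z,col in [(-.078,.078,-.036,.036,.032,(255,0,0)),(-.072,.072,-.03,.03,.032,(255,0,255)),(-.072,-.005,-.03,.03,.004,(0,255,0))]:
    P=np.int32([(g(Rz@[x,y,z]+[cx,cy,0])-[u0,v0])*k for x,y in((x0,y0),(x1,y0),(x1,y1),(x0,y1))]); cv2.polylines(big,[P],True,col,1)
ol(.546,.177,np.pi/2)
cv2.imwrite('pics/w4o.png',big)
E
```

```text
clock: 11.98
tool_pos: [0.5448, 0.0745, 0.1736]
eef_rot: [0.499, -0.501, 0.502, -0.498]
contact_force: [-0.6, -0.6, -1.0]
opening: 0.251
[0.54482165 0.07401267 0.17351183] [[-0.007 -0.     1.   ]
 [-1.    -0.002 -0.007]
 [ 0.002 -1.    -0.   ]]
```

View pics/w4o.png

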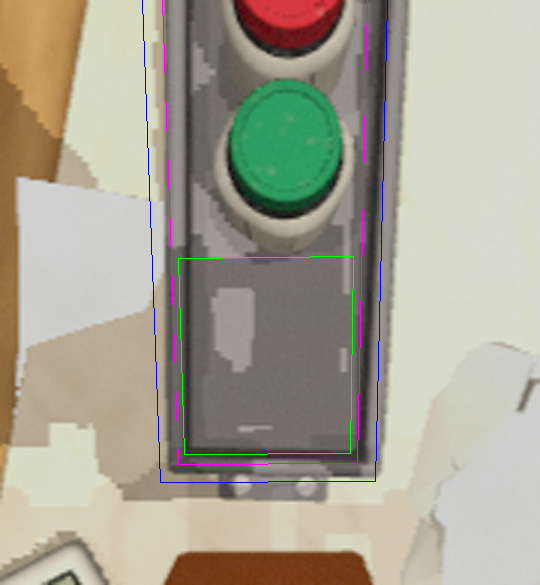

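The actual rack lies about 3.5 mm further in x and 2.7 mm further in y than the overlay, with its yaw about 88.6°. That puts the gap centre at about (0.5495, 0.141). I'll move over it and lower partway, checking the force as I go.

```bash
python3 -m handwheel '[[[-0.03,0,0.004,0,0.006,0],[-0.055,0,0.004,0,0.006,0],[-0.065,0,0.004,0,0.006,0],[-0.065,0.03,0.004,0,0.006,0],[-0.065,0.06,0.004,0,0.006,0],[-0.065,0.08,0.004,0,0.006,0],[-0.065,0.095,0.004,0,0.006,0],[-0.065,0.1,0.004,0,0.006,0],[-0.065,0.1,0.004,0,0.006,0],[-0.065,0.1,0.004,0,0.006,0]]]'
python3 - <<'E'
from h import *
c=get_calibration('wrist');im=save('wrist','w5');b=save('side','s5')
s=r.get_state();print(s['tool_pos'],R.from_quat(s['eef_rot']).as_matrix().round(3)[:,2],s['opening'])
m=np.hstack([cv2.resize(im[60:340,150:410],(400,430)),cv2.resize(b[120:220,170:263],(400,430))])
cv2.imwrite('pics/m5.png',m[:,:,::-1])
E
```

```text
clock: 12.87
tool_pos: [0.5497, 0.14, 0.0742]
eef_rot: [0.494, -0.506, 0.506, -0.494]
contact_force: [0.6, -0.1, -1.2]
opening: 0.245
[0.55014127 0.1406501  0.07486692] [ 1.    -0.024  0.002] 0.24452370733028592
```

View pics/m5.png

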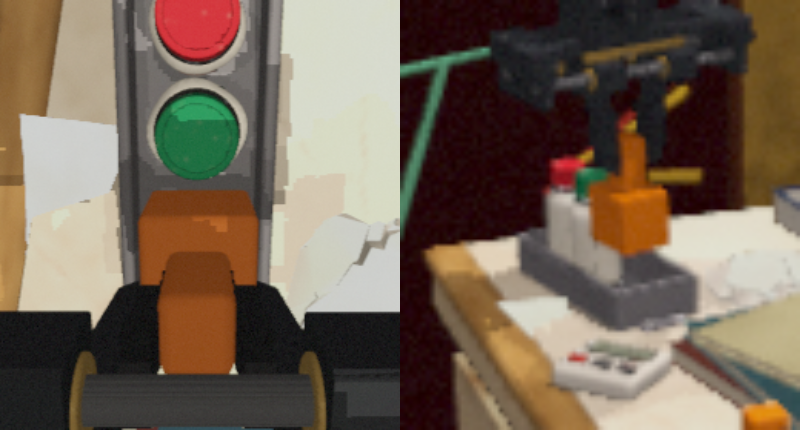

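The spacer hangs centred over the gap and clear of the green-capped bottle. I'll lower it the last 46 mm.

```bash
python3 -m handwheel '[[[0,0.012,0,0,0,0],[0,0.024,0,0,0,0],[0,0.034,0,0,0,0],[0,0.04,0,0,0,0],[0,0.043,0,0,0,0],[0,0.045,0,0,0,0],[0,0.045,0,0,0,0],[0,0.045,0,0,0,0]]]'
```

```text
clock: 13.63
tool_pos: [0.5494, 0.1408, 0.0291]
eef_rot: [0.494, -0.506, 0.506, -0.494]
contact_force: [-1.0, 0.2, -1.7]
opening: 0.245
```

```bash
python3 -m handwheel '[[[0,0.001,0,0,0,0],[0,0.002,0,0,0,0],[0,0.002,0,0,0,0],[0,0.002,0,0,0,0]]]'
```

```text
clock: 13.97
tool_pos: [0.5499, 0.1408, 0.0275]
eef_rot: [0.494, -0.506, 0.506, -0.495]
contact_force: [0.1, -0.8, 4.3]
opening: 0.244
```

Contact with the floor shows as +4.3 N. I'll release, opening only partway, and rise.

```bash
python3 -m handwheel '[[[0,0,0,0,0,0],[0,0,0,0,0,0],[0,0,0,0,0,0],[0,0,0,0,0,0],[0,0,0,0,0,0],[0,0,0,0,0,0],[0,0,0,0,0,0],[0,0,0,0,0,0],[0,0,0,0,0,0],[0,0,0,0,0,0]]]' 0.5
python3 -m handwheel '[[[0,-0.01,0,0,0,0],[0,-0.03,0,0,0,0],[0,-0.06,0,0,0,0],[0,-0.1,0,0,0,0],[0,-0.14,0,0,0,0],[0.03,-0.15,0,0,0,0],[0.07,-0.15,0,0,0,0],[0.09,-0.15,0,0,0,0],[0.09,-0.15,0,0,0,0],[0.09,-0.15,0,0,0,0]]]'
python3 - <<'E'
from h import *
snapshot('wrist');c=get_calibration('wrist');im=save('wrist','w6');b=save('side','s6');t=save('top','t6')
s=r.get_state();print(s['clock'],s['tool_pos'],s['opening'])
m=np.hstack([cv2.resize(im[0:260,150:410],(380,380)),cv2.resize(b[140:290,170:370],(400,300))[:,:,:] if 0 else cv2.resize(b[140:290,170:370],(400,380))])
cv2.imwrite('pics/m6.png',m[:,:,::-1])
w=cv2.imread('pics/w6.png')
c2=dict(c);T=np.array(c['T']).copy();T[2,3]-=.004;c2['T']=T  # foot on 4 mm floor
print(fit(w,c2,[.5495,.141,1.546],.05,(190,0,380,230)))
E
```

```text
clock: 14.8
tool_pos: [0.5491, 0.1407, 0.0267]
eef_rot: [0.494, -0.506, 0.506, -0.494]
contact_force: [-0.1, 0.1, 0.5]
opening: 0.752
clock: 15.63
tool_pos: [0.547, 0.0491, 0.1774]
eef_rot: [0.493, -0.506, 0.507, -0.493]
contact_force: [0.4, 0.3, -0.9]
opening: 0.748
15.8333 [0.54697178 0.05270387 0.17697342] 0.748352258242693
(array([0.55036273, 0.14298808, 1.5706525 ]), np.float64(1088.3450980392156), np.int64(3007))
```

View pics/m6.png

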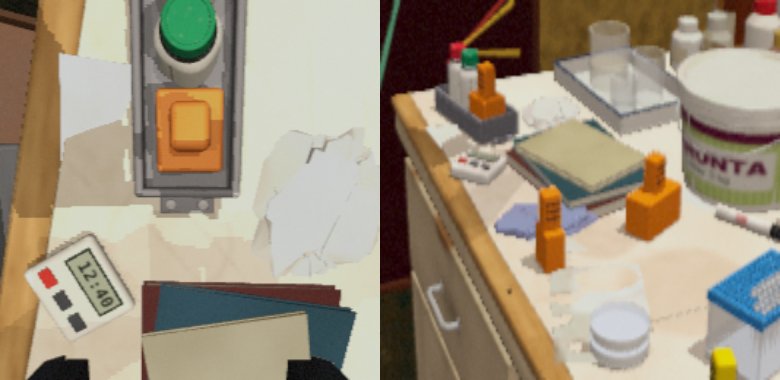

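The spacer is upright inside the gap, flat on the floor, and the robot is clear of it. The short and long spacers are standing untouched. I'll hand it in.

```bash
python3 -c "
from h import *
print(job.finish_job())"
```

```text
the job is handed in; nothing more can be done
None
```

The middle (50 mm) spacer is now upright in the 67 mm gap, with its length along the rack and its foot on the rack's floor. It is released, and the job was handed in at about 16 s of the 38 s allowed. I chose it because the 78 mm spacer is too long for the gap and the 28 mm one would leave more play.

**Last checks:**
- **Floor contact:** the wrist force rose to 4.3 N on contact at 27.5 mm reported height. That is within about 0.3 mm of the height expected for the foot on the 4 mm floor.
- **Final pictures:** the spacer sits square inside the walls, and the gripper is well clear. The short and long spacers are still standing where they were.

**What failed or disagreed:**
- **Missed grasps:** two grasp attempts closed just above the rib without moving anything. The real fingertips sit about 33 mm behind the reported TCP, so I gripped 28 mm lower. The opening of 21.7 mm then matched the 22 mm rib.
- **Final position fit:** the last silhouette fit put the spacer at (0.550, 0.143), against the aim of (0.5495, 0.141). It had a high residual (1088 of 3007 pixels), probably because its search window took in other orange-toned areas, so I relied on the pictures instead.

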